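# Unclip the pill pod from the organizer

### The job

Take the empty middle pod out of the pill organizer: pinch its two springy side tabs together evenly until both catches let go, lift it straight out without tugging or shoving it against the organizer, then set it down gently, upright, in the middle of the round marble coaster and let go. Leave the other things in the tray where they are.

Things in the scene. Friction and masses are not known exactly. Their poses are not given: they have to be found in the camera images.
- pod_center (a point): centre of the pod, half-way up. The pod is a clear plastic flip-top pill box on a white base, 40 mm along its x, 30 along its y, 52 high, 60 to 95 g; its lid stays shut. On each y side a white sprung tab stands off it (see the tab faces), 50 mm over both tabs at rest and 41.6 mm when both are pinched fully in.
- tab_a_face (a point): on the outer face of the pod's +y tab, 40 mm above the pod's underside. Each tab is an upright ribbed plate 22 mm wide along the pod's x, 4 thick, from 4 to 54 mm above the underside. It slides straight in, towards the pod, by up to 4.2 mm to a firm stop and springs back: 1.5 N at first, 10 N at 3 mm, 14 N at the stop. A hook at its foot sticks out 3.7 mm, from 4 to 8.5 mm above the underside.
- tab_b_face (a point): the same on the -y tab, a mirror image. Both tabs are pinched towards each other, and the pod can be carried by them. Pads that are not quite square and squeeze hard against the firm stops twist the pod in the organizer; going in 3.5 to 4.1 mm is enough to lift.
- frame: white pill organizer base, fixed to the tray, 140 mm along its x, 68 along its y; origin at its underside centre, inner floor 6 mm up. The pod sits in its middle between two fixed clear boxes (at its x ends, 34 mm wide in y, 55 high). Ledges at y = +-25.7 to +-34 mm, tops 20 mm above the underside, overhang the tabs' hooks; the sides above them are open for fingers.
- station (a point): middle of the organizer's inner floor, under the pod; axes as the frame and the clipped-in pod, pod_center 26 mm above. The pod has 0.5 to 0.8 mm side play. Each tab must go in 3 to 3.5 mm to free its hook; 15 mm up the pod is free. Pod against organizer: at most 12 N, any direction. Pads that close off-centre, or rise or sink as they close, load it: give way to the force felt.
- coaster_top (a point): centre of the upper face of the round grey-white marble coaster, 96 mm across, 8 mm thick, 150 g, lying loose in the tray. The pod is to stand here, pod_center then 26 mm above.
- jar: white ceramic jar with lid, 56 mm across, 48 high, upright in the tray; origin at its underside centre. To be left alone.
- mascara: slim black mascara tube, 118 mm long along its x, 16 thick, lying in the tray; origin at its underside near the middle. To be left alone.
- roller: rose quartz facial roller with a steel frame, 145 mm long along its x, 48 wide, 22 high, lying near the far edge of the tray; origin at its underside near the middle. To be left alone.
Mind the look-alikes: they are no part of the job. Leave any green or purple look-alike of the part that bears pod_center alone.

How it is judged:
By the outcome, as a careful person would: the job done as asked, in the order asked, and still so for the second after the job is handed in, with the robot touching nothing.
It also fails if it takes over 54 s, if anything falls off the work surface, if the arm or the gripper's body presses on something with over 40 N, if the wrist force passes 120 N, or if a joint passes its speed limit or range.

### The arm

A 6-joint arm with a two-finger parallel gripper is mounted at the origin on the work surface. World frame = base frame: x ahead of the robot, y to its left, z up, the work surface at z = 0. Lengths are in m, angles in rad, forces in N, time in s.
With the tool pointing down it reaches from about 0.225 to 0.875 m from the base axis. Payload 3.4 kg.
Tool frame: the origin (TCP) lies between the finger pads; the fingertips stand 25 mm ahead of it and the grasp point (between the pads) lies 6 mm ahead of it (manip.tips_ahead is the distance from the TCP to the fingertips, in m); z points along the fingers, x is the direction in which the jaws open and shut, and the axes are right-handed (so a half turn about z gives the same grasp; the last joint's range is limited). The gripper opens to 85 mm and grips with 20 to 120 N. Pads are 22 mm wide; open, the fingers measure 114 mm over their backs; the gripper's body (76 mm by 85 mm) begins 54 mm behind the grasp point. The pads swing forward as they close: fully open they stand 13 mm farther back than shut.
Start: joints at [-1.414, 0.276, 1.505, -0, 1.361, -0.121], TCP at [0.158, -0.553, 0.256] pointing down, gripper open.
Joint ranges: [-2.89, 2.89], [-0.75, 2.08], [0.22, 2.7], [-1.18, 4.32], [0.11, 2.71], [-2.7, 2.7]. Speed limits (rad/s): [2.57, 2.57, 3.14, 3.14, 3.14, 3.14].

### API

Orientations are given as a unit quaternion [w, x, y, z].
In Python, from rig import manip gives the robot as it stands. The module is installed in compiled form; this text tells all that it offers.
- The arm moves only by the tool send_rows, never from a script. Its argument "plan" is a list of rows, each an object with "linear": the shift along the tool's x, y, z in m, a list of three; "delta_rot": the turn, a rotation vector about the tool's x, y, z in degrees, a list of three; "fingers": the finger opening in m, from 0 to 0.0854. A call has 1 to 12 rows; each row shifts and turns the pose as measured when the row begins, along the tool's axes as they then stand; what a row does not reach is not made up. A row lasts 1/12 s, in which the tool goes at most 41.7 mm and 7.16 degrees, less where a joint would pass 70% of its speed; a pose out of reach is approached as far as the arm can. A call with a gripper value outside its range is refused whole. The fingers move at their own pace and stop on an object; "force" is the grip in N (left out, the last holds). Time passes only in rows, so rows that do not move let the fingers close. It gives the time, the measured TCP pose, the force and the opening at its end, in the units of the state.
- manip.get_state(): the state, without advancing time (a new reading comes with each control period).
- manip.get_image(name): name is "scene" or "top" or "wrist"; returns the picture (480x640x3 uint8, red, green, blue); there is no depth.
- manip.camera_info(name): a dict with "K" (3x3 intrinsics, pixels), "dist" ([k1, k2, p1, p2, k3] as OpenCV has them; the pictures are not rectified), "rvec" (rotation vector, rad) and "tvec" (3), from world to camera coordinates, as OpenCV has them. Camera axes: x right, y down, z forward; pixel columns grow to the right and rows downward; lengths in m; the calibration is good to about 2 mm. A picture is of the moment at which its call begins: read the wrist's pose just before it. camera_info takes no time and is no camera call; for the wrist camera it gives the pose at the moment of the call.
- manip.sign_off(): hands the job in, once; it reports no verdict.
Trained networks look in the newest picture that a camera, given by its name, has taken for a name from the list of things; names that differ only in an ending like _2 or _b are one class to them, and where a whole thing is asked for, a point or a joint stands for the part that bears it (a point fixed in the world has none). Each returns a list of dicts, best first, with "p" (0 to 1); they miss things now and then, are a little off and sometimes report something else, mostly with a low value. They report only what shows in the picture. A call takes as long as a camera call. They do not tell look-alikes from the thing itself.
- manip.find_in(thing, camera): "extent" ([left, top, right, bottom] in pixels, round what is visible of it).
- manip.masks_of(thing, camera): "pixels" (480x640 bool, what is visible of it) and "extent" ([left, top, right, bottom] in pixels, round what is visible of it).
The state is a dict: "clock": time; "qpos": joint angles; "qd": joint speeds; "effort": joint torques, N m; "position": TCP position; "ee_rot": TCP orientation; "contact_force": force on the tool from outside, world axes, zero at the start; "moment": the same for the moment, N m; "width": finger opening in m.
Only numpy, scipy, OpenCV 4.12 (cv2) and the standard library are available. Lean on these libraries where they do the work, as an engineer would, in place of code of your own. Each camera call takes 0.05 s, during which the arm holds its last target. There are 200 camera calls.

## Working session

There is one attempt and no reset: what is moved stays moved. The work goes in short steps, Python scripts to look and compute and a tool call to move; the robot and the scene stay as the last step left them, time stands still between calls to the robot, and variables do not carry over. Pictures are saved under pics/ and viewed, about 8 in all and at most 12, crops included, and the job is handed in when it is done.

Besides the shell and the picture viewer there is one more tool, called after "Call:" as name(argument=value, ...), one argument or row to a line, values as JSON. send_rows: Moves the arm, as the interface text tells. Its arguments: {"type":"object","properties":{"plan":{"type":"array","items":{"type":"object","properties":{"linear":{"type":"array","items":{"type":"number"}},"delta_rot":{"type":"array","items":{"type":"number"}},"fingers":{"type":"number"}}}},"force":{"type":"number"}},"required":["plan"]}

```bash
mkdir -p pics; python3 - <<'E'
from rig import manip
import cv2,numpy as np
for n in("scene","top"):
    im=manip.get_image(n); cv2.imwrite(f"pics/{n}0.png",im[:,:,::-1])
    for t in("pod_center","tab_a_face","frame","coaster_top","jar"):
        print(n,t,[(np.round(d["extent"]).tolist(),round(d["p"],2)) for d in manip.find_in(t,n)])
s=manip.get_state();print({k:np.round(v,3).tolist() for k,v in s.items()})
i=manip.camera_info("top");print(i)
E
```

```text
scene pod_center [([425.0, 223.0, 456.0, 268.0], 0.84), ([478.0, 201.0, 506.0, 241.0], 0.81), ([314.0, 205.0, 347.0, 240.0], 0.74)]
scene tab_a_face [([426.0, 244.0, 441.0, 266.0], 0.66), ([482.0, 198.0, 496.0, 208.0], 0.54), ([341.0, 223.0, 347.0, 238.0], 0.41)]
scene frame [([299.0, 189.0, 361.0, 269.0], 0.63)]
scene coaster_top [([177.0, 187.0, 225.0, 224.0], 0.72)]
scene jar [([243.0, 224.0, 270.0, 259.0], 0.97), ([176.0, 186.0, 224.0, 226.0], 0.23)]
top pod_center [([183.0, 250.0, 216.0, 281.0], 0.83), ([294.0, 264.0, 324.0, 290.0], 0.63), ([124.0, 292.0, 155.0, 321.0], 0.6), ([365.0, 203.0, 442.0, 242.0], 0.6)]
top tab_a_face [([139.0, 315.0, 156.0, 324.0], 0.6), ([294.0, 265.0, 302.0, 278.0], 0.5), ([202.0, 251.0, 215.0, 262.0], 0.43)]
top frame [([281.0, 237.0, 344.0, 319.0], 0.78)]
top coaster_top [([433.0, 280.0, 486.0, 335.0], 0.77)]
top jar [([370.0, 239.0, 400.0, 273.0], 0.95)]
{'clock': 0.6, 'qpos': [-1.414, 0.276, 1.505, 0.0, 1.361, -0.121], 'qd': [-0.003, -0.0, -0.001, -0.001, 0.001, -0.001], 'effort': [-0.002, -41.639, -24.598, -0.0, 0.0, 0.0], 'position': [0.158, -0.553, 0.256], 'ee_rot': [0.0, 0.798, -0.602, 0.0], 'contact_force': [-0.062, -0.341, 0.452], 'moment': [0.043, 0.041, 0.006], 'width': 0.085}
{'K': array([[575.83701505,   0.        , 314.46075458],
       [  0.        , 575.83701505, 240.56759398],
       [  0.        ,   0.        ,   1.        ]]), 'dist': array([0.00661023, 0.        , 0.        , 0.        , 0.        ]), 'rvec': array([ 2.19464623, -2.1431966 ,  0.10686424]), 'tvec': array([0.12929817, 0.62000843, 1.0220788 ])}
```

View pics/top0.png

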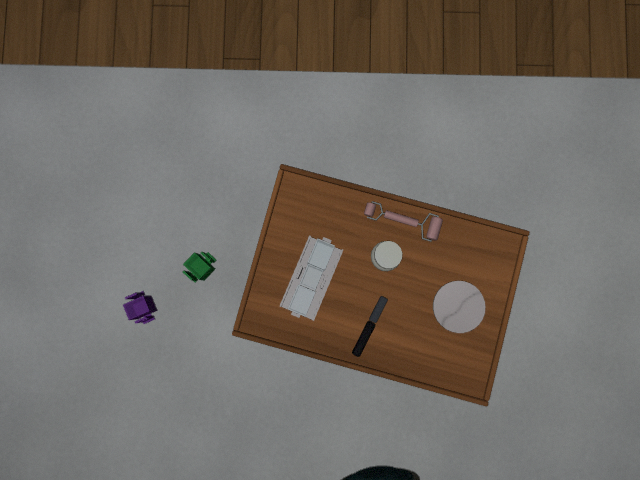

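```bash
cat > h.py <<'E'
import numpy as np,cv2
from rig import manip
from scipy.spatial.transform import Rotation as R
def world(info,uv,z):
    "pixels -> world points on the plane z"
    uv=np.array(uv,float).reshape(-1,1,2)
    n=cv2.undistortPoints(uv,info["K"],info["dist"]).reshape(-1,2)
    M=cv2.Rodrigues(np.array(info["rvec"]))[0];c=-M.T@np.ravel(info["tvec"])
    d=np.c_[n,np.ones(len(n))]@M
    return c+d*((z-c[2])/d[:,2])[:,None]
def proj(info,P):
    return cv2.projectPoints(np.array(P,float).reshape(-1,3),np.array(info["rvec"]),np.array(info["tvec"]),info["K"],info["dist"])[0].reshape(-1,2)
def rot(s):
    w,x,y,z=s["ee_rot"];return R.from_quat([x,y,z,w])
E
python3 - <<'E'
from h import *
i=manip.camera_info("top")
print(world(i,[[312,278]],.02),world(i,[[460,307]],.008))
M=cv2.Rodrigues(i["rvec"])[0];print("cam",-M.T@i["tvec"])
w=manip.camera_info("wrist");s=manip.get_state()
M=cv2.Rodrigues(np.array(w["rvec"]))[0];c=-M.T@np.ravel(w["tvec"])
print(w["K"][0],rot(s).inv().apply(c-s["position"]),"axes in tool",np.round(rot(s).inv().as_matrix()@M.T,2), rot(s).as_matrix().round(3))
im=cv2.imread("pics/top0.png")[220:340,100:500];cv2.imwrite("pics/c0.png",cv2.resize(im,None,fx=2,fy=2,interpolation=cv2.INTER_CUBIC))
E
```

```text
[[0.54871145 0.14687794 0.02      ]] [[ 0.50219117 -0.12759783  0.008     ]]
cam [0.51134734 0.14078604 1.07910923]
[429.69234407   0.         319.26788405] [ 0.00070023 -0.07904168 -0.11657233] axes in tool [[ 1.    0.    0.  ]
 [-0.    0.95  0.31]
 [-0.   -0.31  0.95]] [[ 0.274 -0.962  0.   ]
 [-0.962 -0.274 -0.   ]
 [ 0.    -0.    -1.   ]]
```

The candidates are clear/white at (312,278) in the organizer, green at (199,266) and purple at (140,307). The clear one fits: it is the middle pod inside the organizer. I'll go above it and confirm in a wrist crop.

```bash
cat >> h.py <<'E'
def togo(target,s=None):
    s=s or manip.get_state();return rot(s).inv().apply(np.array(target)-s["position"])
E
python3 -c "
from h import *
print(togo([.545,.147,.23]).round(4))"
```

```text
[-0.5669 -0.5644  0.0263]
```

Call:
send_rows(
  plan=[
    {"linear":[-0.0284,-0.0282,0.0013],"fingers":0.085},
    {"linear":[-0.0284,-0.0282,0.0013]},
    {"linear":[-0.0284,-0.0282,0.0013]},
    {"linear":[-0.0284,-0.0282,0.0013]},
    {"linear":[-0.0284,-0.0282,0.0013]},
    {"linear":[-0.0284,-0.0282,0.0013]},
    {"linear":[-0.0284,-0.0282,0.0013]},
    {"linear":[-0.0284,-0.0282,0.0013]},
    {"linear":[-0.0284,-0.0282,0.0013]},
    {"linear":[-0.0284,-0.0282,0.0013]},
  ],
)

```text
$.plan[0]: bad value
```

Call:
send_rows(
  plan=[
    {"linear":[-0.0284,-0.0282,0.0013]},
    {"linear":[-0.0284,-0.0282,0.0013]},
    {"linear":[-0.0284,-0.0282,0.0013]},
    {"linear":[-0.0284,-0.0282,0.0013]},
    {"linear":[-0.0284,-0.0282,0.0013]},
    {"linear":[-0.0284,-0.0282,0.0013]},
    {"linear":[-0.0284,-0.0282,0.0013]},
    {"linear":[-0.0284,-0.0282,0.0013]},
    {"linear":[-0.0284,-0.0282,0.0013]},
    {"linear":[-0.0284,-0.0282,0.0013]},
  ],
)

```text
$.plan[0]: bad value
```

Call:
send_rows(
  plan=[
    {"delta_rot":[0,0,-7]},
    {"delta_rot":[0,0,-7]},
    {"delta_rot":[0,0,-7]},
    {"delta_rot":[0,0,-7]},
    {"delta_rot":[0,0,-7]},
    {"delta_rot":[0,0,-7]},
    {"delta_rot":[0,0,-7]},
    {"delta_rot":[0,0,-7]},
    {"delta_rot":[0,0,-7]},
    {"delta_rot":[0,0,-7]},
    {"delta_rot":[0,0,-7]},
    {"delta_rot":[0,0,-7]},
  ],
)

```text
$.plan[0]: bad value
```

Call:
send_rows(
  plan=[
    {"delta_rot":[0,0,-7]},
    {"delta_rot":[0,0,-7]},
    {"delta_rot":[0,0,-7]},
    {"delta_rot":[0,0,-7]},
    {"delta_rot":[0,0,-7]},
    {"delta_rot":[0,0,-7]},
    {"delta_rot":[0,0,-7]},
    {"delta_rot":[0,0,-7]},
    {"delta_rot":[0,0,-6]},
  ],
)

```text
$.plan[0]: bad value
```

All three fields seem to be required in every row.

Call:
send_rows(
  plan=[
    {"linear":[-0.0284,-0.0282,0.0013],"delta_rot":[0,0,0],"fingers":0.085},
    {"linear":[-0.0284,-0.0282,0.0013],"delta_rot":[0,0,0],"fingers":0.085},
    {"linear":[-0.0284,-0.0282,0.0013],"delta_rot":[0,0,0],"fingers":0.085},
    {"linear":[-0.0284,-0.0282,0.0013],"delta_rot":[0,0,0],"fingers":0.085},
    {"linear":[-0.0284,-0.0282,0.0013],"delta_rot":[0,0,0],"fingers":0.085},
    {"linear":[-0.0284,-0.0282,0.0013],"delta_rot":[0,0,0],"fingers":0.085},
    {"linear":[-0.0284,-0.0282,0.0013],"delta_rot":[0,0,0],"fingers":0.085},
    {"linear":[-0.0284,-0.0282,0.0013],"delta_rot":[0,0,0],"fingers":0.085},
    {"linear":[-0.0284,-0.0282,0.0013],"delta_rot":[0,0,0],"fingers":0.085},
    {"linear":[-0.0284,-0.0282,0.0013],"delta_rot":[0,0,0],"fingers":0.085},
  ],
)

```text
clock: 1.43
position: [0.3555, -0.1993, 0.2406]
ee_rot: [0.003, 0.793, -0.609, 0.004]
contact_force: [1.1, -0.1, 0.2]
width: 0.0849
```

Call:
send_rows(
  plan=[
    {"linear":[-0.0284,-0.0282,0.0013],"delta_rot":[0,0,0],"fingers":0.085},
    {"linear":[-0.0284,-0.0282,0.0013],"delta_rot":[0,0,0],"fingers":0.085},
    {"linear":[-0.0284,-0.0282,0.0013],"delta_rot":[0,0,0],"fingers":0.085},
    {"linear":[-0.0284,-0.0282,0.0013],"delta_rot":[0,0,0],"fingers":0.085},
    {"linear":[-0.0284,-0.0282,0.0013],"delta_rot":[0,0,0],"fingers":0.085},
    {"linear":[-0.0284,-0.0282,0.0013],"delta_rot":[0,0,0],"fingers":0.085},
    {"linear":[-0.0284,-0.0282,0.0013],"delta_rot":[0,0,0],"fingers":0.085},
    {"linear":[-0.0284,-0.0282,0.0013],"delta_rot":[0,0,0],"fingers":0.085},
    {"linear":[-0.0284,-0.0282,0.0013],"delta_rot":[0,0,0],"fingers":0.085},
    {"linear":[-0.0284,-0.0282,0.0013],"delta_rot":[0,0,0],"fingers":0.085},
  ],
)

```text
clock: 2.27
position: [0.5585, 0.1648, 0.2279]
ee_rot: [0.002, 0.794, -0.608, 0.01]
contact_force: [0.6, -0.8, -0.0]
width: 0.0849
```

Call:
send_rows(
  plan=[
    {"linear":[0,0,0],"fingers":0.085,"delta_rot":[0,0,-7]},
    {"linear":[0,0,0],"fingers":0.085,"delta_rot":[0,0,-7]},
    {"linear":[0,0,0],"fingers":0.085,"delta_rot":[0,0,-7]},
    {"linear":[0,0,0],"fingers":0.085,"delta_rot":[0,0,-7]},
    {"linear":[0,0,0],"fingers":0.085,"delta_rot":[0,0,-7]},
    {"linear":[0,0,0],"fingers":0.085,"delta_rot":[0,0,-7]},
    {"linear":[0,0,0],"fingers":0.085,"delta_rot":[0,0,-7]},
    {"linear":[0,0,0],"fingers":0.085,"delta_rot":[0,0,-7]},
    {"linear":[0,0,0],"fingers":0.085,"delta_rot":[0,0,-7]},
    {"linear":[0,0,0],"fingers":0.085,"delta_rot":[0,0,-7]},
    {"linear":[0,0,0],"fingers":0.085,"delta_rot":[0,0,-7]},
    {"linear":[0,0,0],"fingers":0.085,"delta_rot":[0,0,-7]},
  ],
)

```text
clock: 3.27
position: [0.5636, 0.1771, 0.2256]
ee_rot: [0.005, 0.995, 0.098, 0.007]
contact_force: [-0.0, 0.2, -0.2]
width: 0.085
```

Call:
send_rows(
  plan=[
    {"linear":[0,0,0],"fingers":0.085,"delta_rot":[0,0,-7]},
    {"linear":[0,0,0],"fingers":0.085,"delta_rot":[0,0,-7]},
    {"linear":[0,0,0],"fingers":0.085,"delta_rot":[0,0,-7]},
    {"linear":[0,0,0],"fingers":0.085,"delta_rot":[0,0,-7]},
    {"linear":[0,0,0],"fingers":0.085,"delta_rot":[0,0,-7]},
    {"linear":[0,0,0],"fingers":0.085,"delta_rot":[0,0,-7]},
    {"linear":[0,0,0],"fingers":0.085,"delta_rot":[0,0,-7]},
    {"linear":[0,0,0],"fingers":0.085,"delta_rot":[0,0,-7]},
    {"linear":[0,0,0],"fingers":0.085,"delta_rot":[0,0,-6]},
    {"linear":[0,0,0],"fingers":0.085,"delta_rot":[0,0,0]},
  ],
)

```text
clock: 4.1
position: [0.5637, 0.1771, 0.2259]
ee_rot: [0.008, 0.793, 0.609, 0.004]
contact_force: [-0.5, -0.3, 0.1]
width: 0.0845
```

```bash
python3 - <<'E'
from h import *
im=manip.get_image("wrist"); cv2.imwrite("pics/w1.png",im[:,:,::-1])
i=manip.camera_info("wrist");s=manip.get_state();np.savez("w1.npz",**i)
for t in("pod_center","tab_a_face","frame","station"):
    print(t,[(np.round(d["extent"]).tolist(),round(d["p"],2)) for d in manip.find_in(t,"wrist")])
print(rot(s).as_matrix().round(4),s["qpos"])
E
```

```text
pod_center [([617.0, 0.0, 640.0, 42.0], 0.96), ([233.0, 167.0, 313.0, 234.0], 0.92), ([507.0, 100.0, 595.0, 187.0], 0.9), ([228.0, 85.0, 332.0, 300.0], 0.26)]
tab_a_face [([301.0, 180.0, 312.0, 224.0], 0.65), ([504.0, 153.0, 561.0, 182.0], 0.58)]
frame [([227.0, 87.0, 333.0, 302.0], 0.82)]
station [([227.0, 86.0, 335.0, 299.0], 0.79)]
[[ 0.262   0.9649  0.0159]
 [ 0.9651 -0.2619 -0.0091]
 [-0.0046  0.0178 -0.9998]] [ 0.19369966  0.31143175  1.53026682 -0.01254687  1.28602623 -1.10858609]
```

View pics/w1.png

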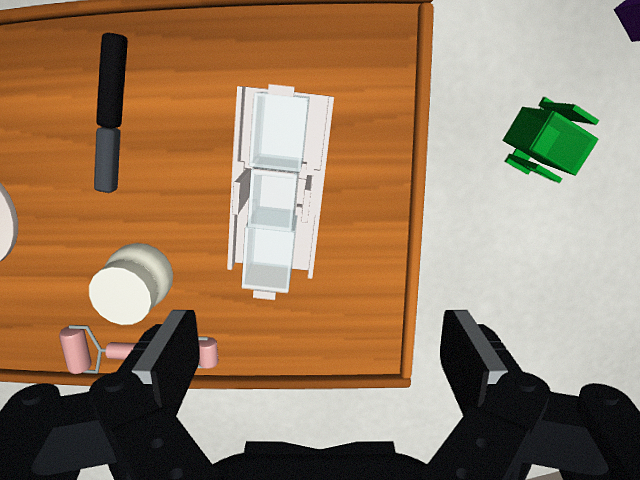

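The wrist view shows the organizer at x 228–333, y 86–300, with the clear middle pod at (273,200). The green look-alike is at (550,140), the purple one at the top right corner and the jar at (130,280). The middle clear pod is the one to take.

```bash
cat >> h.py <<'E'
def align(yaw,s=None):
    "rotvec (deg, tool axes) to tool straight down with tool x at yaw"
    s=s or manip.get_state();c,n=np.cos(yaw),np.sin(yaw)
    T=R.from_matrix(np.array([[c,n,0],[n,-c,0],[0,0,-1.]]))
    return np.degrees((rot(s).inv()*T).as_rotvec())
E
python3 - <<'E'
from h import *
i=dict(np.load("w1.npz"))
for z in(.02,.03):
    p=world(i,[[239,87],[229,269],[333,97],[309,278]],z);print(p.round(4)); 
    for a,b in((1,0),(3,2)):
        d=p[b]-p[a];print("yaw x-axis",np.degrees(np.arctan2(d[1],d[0])),np.linalg.norm(d))
print(world(i,[[273,203]],.06))
im=cv2.imread("pics/w1.png")[75:315,180:380];cv2.imwrite("pics/c1.png",cv2.resize(im,None,fx=2.5,fy=2.5,interpolation=cv2.INTER_CUBIC))
c=world(i,[[273,203]],.06)[0];yaw=np.radians(73)
print(togo([c[0],c[1],.19]),align(yaw))
E
```

```text
[[0.4709 0.1409 0.02  ]
 [0.604  0.0879 0.02  ]
 [0.4956 0.2042 0.02  ]
 [0.6286 0.1492 0.02  ]]
yaw x-axis 158.30895507377886 0.1432485585210441
yaw x-axis 157.52602243666337 0.14393512692473853
[[0.4714 0.1427 0.03  ]
 [0.6003 0.0914 0.03  ]
 [0.4953 0.204  0.03  ]
 [0.6242 0.1507 0.03  ]]
yaw x-axis 158.30895507377883 0.13878633957229441
yaw x-axis 157.52602243666334 0.13945152124391838
[[0.55081932 0.14671913 0.06      ]]
[-0.03255165 -0.00508776  0.03592609] [1.0224071  0.25171582 1.81411391]
```

View pics/c1.png

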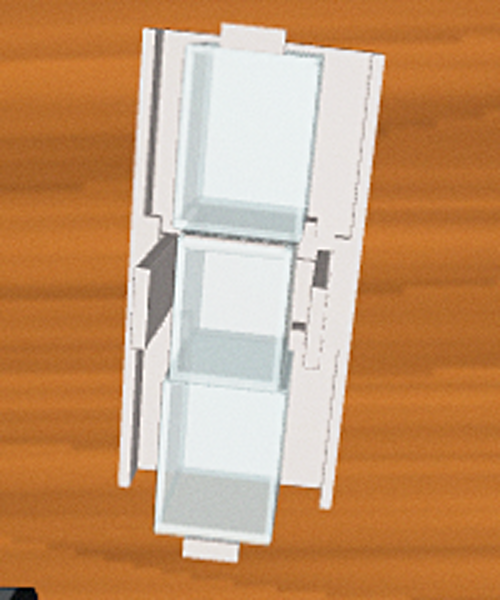

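Call:
send_rows(
  plan=[
    {"linear":[-0.016,-0.002,0.015],"fingers":0.085,"delta_rot":[1.0,0.25,0]},
    {"linear":[-0.016,-0.003,0.015],"fingers":0.085,"delta_rot":[0,0,3.4]},
    {"linear":[0,0,0.0],"fingers":0.085,"delta_rot":[0,0,3.4]},
    {"linear":[0,0,0],"fingers":0.085,"delta_rot":[0,0,0]},
  ],
)

```text
clock: 4.68
position: [0.5513, 0.1472, 0.1956]
ee_rot: [0.0, 0.831, 0.556, 0.001]
contact_force: [1.5, -0.3, 0.1]
width: 0.0851
```

```bash
python3 - <<'E'
from h import *
im=manip.get_image("wrist"); cv2.imwrite("pics/w2.png",im[:,:,::-1])
i=manip.camera_info("wrist");s=manip.get_state();np.savez("w2.npz",**i)
for t in("pod_center","tab_a_face"):
    print(t,[(np.round(d["extent"]).tolist(),round(d["p"],2)) for d in manip.find_in(t,"wrist")])
print(s["position"],togo([.549,.147,.19]),align(np.radians(68)))
cv2.imwrite("pics/c2.png",cv2.resize(im[100:340,200:460,::-1],None,fx=2.4,fy=2.4,interpolation=cv2.INTER_CUBIC))
E
```

```text
pod_center [([273.0, 191.0, 360.0, 257.0], 0.96), ([553.0, 76.0, 640.0, 163.0], 0.76), ([112.0, 63.0, 143.0, 236.0], 0.73)]
tab_a_face [([348.0, 192.0, 362.0, 243.0], 0.78), ([556.0, 138.0, 628.0, 164.0], 0.75)]
[0.55083466 0.1471197  0.19540509] [-0.00173898 -0.00216941  0.00613871] [ 0.1681574  -0.13088342 -0.24980087]
```

View pics/c2.png

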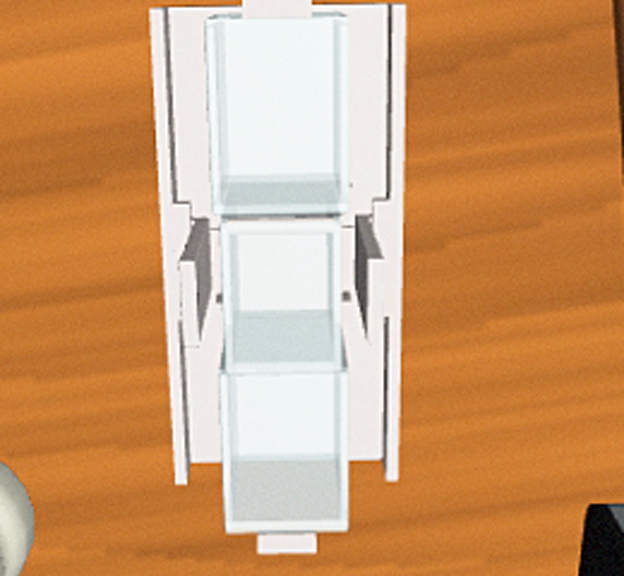

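The crop shows the clear middle pod (crop 222–345, 220–368) with both white tabs. Its tab tops are at about x 180–195 and 368–383, and nothing is in the way of the fingers.

```bash
python3 - <<'E'
from h import *
from scipy.optimize import least_squares
i=dict(np.load("w2.npz"))
# frame coords with x-axis along image up (tool -y), y along image right (tool x)
m=[((152,8),(70,-34,20)),((406,4),(70,34,20)),((176,485),(-70,-34,20)),((397,481),(-70,34,20)),
((180,262),(11,-25,60)),((383,260),(11,25,60)),((188,345),(-11,-25,60)),((381,341),(-11,25,60)),
((222,222),(20,-15,58)),((340,222),(20,15,58)),((224,368),(-20,-15,58)),((345,368),(-20,15,58))]
uv=np.array([a for a,_ in m])/2.4+[200,100];P=np.array([b for _,b in m])/1000
def f(p,P=P):
    yaw=p[3]-np.pi/2 ; r=R.from_euler("z",p[3]+np.pi/2).as_matrix()
    return P@r.T+p[:3]
for yx in(68,):
    g=lambda p:(proj(i,f(p))-uv).ravel()
    q=least_squares(g,[.549,.147,.005,np.radians(yx)],loss="soft_l1",x_scale=[.01,.01,.01,.1])
    print(q.x[:3],np.degrees(q.x[3]),g(q.x).reshape(-1,2).round(1).tolist())
t=manip.camera_info("top")
o=f(q.x,np.array([[.07,-.034,.02],[.07,.034,.02],[-.07,-.034,.02],[-.07,.034,.02]]))
print(proj(t,o).round(1).tolist())
E
```

```text
[ 0.54245     0.11910477 -0.01187484] 67.26814464480917 [[64.5, 7.6], [-140.1, 9.1], [52.1, -6.2], [-126.6, -5.3], [38.6, -0.2], [-124.4, 0.1], [35.2, -2.1], [-121.8, -1.0], [5.4, 1.8], [-91.0, 1.5], [5.1, 0.0], [-90.6, -0.3]]
[[294.7, 309.1], [328.3, 324.3], [325.5, 240.3], [358.8, 255.1]]
```

```bash
cat > fit.py <<'E'
from h import *
from scipy.optimize import least_squares
i=dict(np.load("w2.npz"))
m=[((152,8),(70,34,20)),((406,4),(70,-34,20)),((176,485),(-70,34,20)),((397,481),(-70,-34,20)),
((180,262),(11,25,60)),((383,260),(11,-25,60)),((188,345),(-11,25,60)),((381,341),(-11,-25,60)),
((222,222),(20,15,58)),((340,222),(20,-15,58)),((224,368),(-20,15,58)),((345,368),(-20,-15,58))]
uv=np.array([a for a,_ in m])/2.4+[200,100];P=np.array([b for _,b in m])/1000
def f(p,P=P): return P@R.from_euler("z",p[3]+np.pi/2).as_matrix().T+p[:3]
for k in(slice(0,12),slice(0,4),slice(4,12)):
    g=lambda p:(proj(i,f(p,P[k]))-uv[k]).ravel()
    q=least_squares(g,[.549,.147,.005,np.radians(68)],loss="soft_l1",x_scale=[.01,.01,.01,.1])
    print(q.x[:3].round(4),np.degrees(q.x[3]),g(q.x).reshape(-1,2).round(1).tolist())
    t=manip.camera_info("top");print(proj(t,f(q.x,P[:4])).round(1).tolist())
E
python3 fit.py; python3 - <<'E'
import cv2
im=cv2.imread("pics/top0.png")[225:330,270:355];cv2.imwrite("pics/c3.png",cv2.resize(im,None,fx=5.5,fy=5.5,interpolation=cv2.INTER_CUBIC))
E
```

```text
[0.5478 0.1469 0.0072] 68.55680854734396 [[-0.1, 0.5], [0.1, 0.5], [0.0, -1.2], [0.1, -0.7], [0.0, -0.7], [0.3, -1.1], [-1.6, -0.1], [0.7, 0.4], [-0.8, 0.0], [1.1, -0.7], [0.6, 2.8], [-1.1, 2.1]]
[[314.3, 321.3], [279.7, 306.7], [343.9, 250.3], [309.7, 236.0]]
[0.5476 0.147  0.0089] 68.54485935277246 [[-0.5, 0.2], [0.4, 0.2], [-0.2, -0.4], [0.3, 0.0]]
[[314.2, 321.5], [279.6, 306.8], [343.9, 250.4], [309.6, 236.0]]
[0.5492 0.1464 0.0019] 68.70664409022157 [[1.0, -0.4], [-0.5, -1.0], [-0.6, -0.6], [-0.0, -0.3], [-0.2, 0.6], [0.6, -0.3], [1.3, 2.0], [-1.4, 1.2]]
[[314.7, 320.4], [280.3, 306.0], [344.0, 249.7], [309.9, 235.6]]
```

View pics/c3.png

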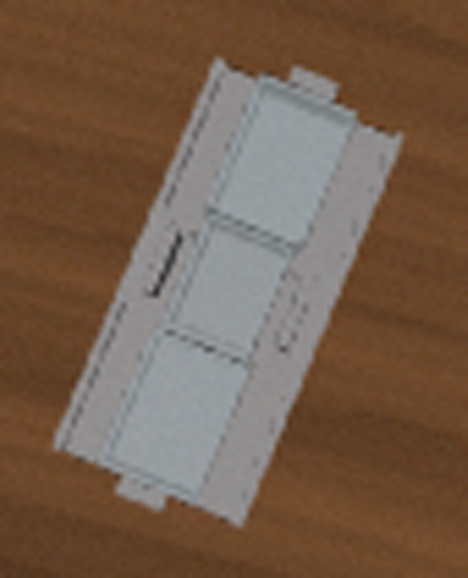

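```bash
python3 - <<'E'
from h import *
print(manip.tips_ahead,togo([.5482,.1467,.12]).round(4),align(np.radians(68.6)).round(2))
E
```

```text
0.025 [-0.0025 -0.003   0.0761] [ 0.17 -0.13 -0.85]
```

Call:
send_rows(
  plan=[
    {"linear":[-0.0025,-0.003,0.02],"fingers":0.062,"delta_rot":[0.17,-0.13,-0.85]},
    {"linear":[0,0,0.02],"fingers":0.062,"delta_rot":[0,0,0]},
    {"linear":[0,0,0.016],"fingers":0.062,"delta_rot":[0,0,0]},
    {"linear":[0,0,0],"fingers":0.062,"delta_rot":[0,0,0]},
    {"linear":[0,0,0],"fingers":0.062,"delta_rot":[0,0,0]},
  ],
  force=20,
)

```text
clock: 5.25
position: [0.5522, 0.149, 0.1425]
ee_rot: [0.002, 0.824, 0.566, 0.005]
contact_force: [-0.2, -0.7, 0.5]
width: 0.0619
```

```bash
python3 - <<'E'
from h import *
im=manip.get_image("wrist"); cv2.imwrite("pics/w3.png",im[:,:,::-1])
np.savez("w3.npz",**manip.camera_info("wrist"))
print(manip.tips_ahead,togo([.5482,.1467,.059]).round(4),align(np.radians(68.6)).round(2),manip.get_state()["width"],manip.get_state()["contact_force"])
E
```

```text
0.025 [-0.004  -0.0034  0.0835] [ 0.49 -0.32  0.35] 0.061916361007201846 [ 0.53450431  0.7243002  -0.17356498]
```

View pics/w3.png

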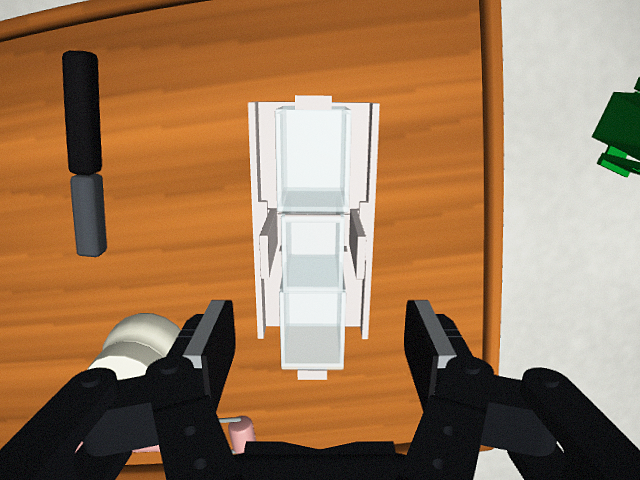

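Call:
send_rows(
  plan=[
    {"linear":[-0.004,-0.0034,0.02],"fingers":0.062,"delta_rot":[0.49,-0.32,0.35]},
    {"linear":[0,0,0.02],"fingers":0.062,"delta_rot":[0,0,0]},
    {"linear":[0,0,0.0],"fingers":0.062,"delta_rot":[0,0,0]},
  ],
)

```text
clock: 5.55
position: [0.5516, 0.1477, 0.1065]
ee_rot: [0.002, 0.826, 0.564, 0.005]
contact_force: [-0.3, -1.0, 0.2]
width: 0.0618
```

```bash
python3 - <<'E'
from h import *
print(togo([.5482,.1467,.061]).round(4),align(np.radians(68.6)).round(2),manip.get_state()["position"])
manip.get_image("wrist")
print(togo([.5482,.1467,.061]).round(4),align(np.radians(68.6)).round(2),manip.get_state()["position"])
E
```

```text
[-0.0024 -0.0032  0.0455] [ 0.51 -0.29  0.09] [0.55156043 0.14771008 0.10650687]
[-0.0029 -0.0041  0.0471] [ 0.63 -0.36  0.09] [0.55252255 0.1478496  0.1081577 ]
```

Call:
send_rows(
  plan=[
    {"linear":[-0.003,-0.004,0.011],"fingers":0.062,"delta_rot":[0.6,-0.35,0.1]},
    {"linear":[-0.001,-0.002,0.01],"fingers":0.062,"delta_rot":[0.4,-0.2,0.0]},
    {"linear":[-0.0005,-0.001,0.005],"fingers":0.062,"delta_rot":[0.2,-0.1,0]},
  ],
)

```text
clock: 5.85
position: [0.5477, 0.1469, 0.0855]
ee_rot: [-0.001, 0.826, 0.564, -0.001]
contact_force: [-0.1, 0.3, -0.5]
width: 0.0621
```

```bash
python3 - <<'E'
from h import *
for k in range(3):
  print(togo([.5482,.1467,.061]).round(4),align(np.radians(68.6)).round(2),manip.get_state()["position"],manip.get_state()["contact_force"].round(1))
  if k<2: manip.get_image("wrist")
E
```

```text
[0.0001 0.0006 0.0245] [-0.16  0.06  0.02] [0.54771353 0.14686432 0.08554719] [-0.1  0.3 -0.5]
[0.0004 0.0012 0.0237] [-0.26  0.12  0.02] [0.54701504 0.1467537  0.0847291 ] [0.5 0.1 0.4]
[0.0003 0.0011 0.0241] [-0.24  0.11  0.02] [0.54717754 0.1467767  0.08512287] [ 0.  -0.4  0.4]
```

Call:
send_rows(
  plan=[
    {"linear":[0.0003,0.001,0.006],"fingers":0.062,"delta_rot":[-0.2,0.1,0]},
    {"linear":[0,0.0,0.006],"fingers":0.06,"delta_rot":[0,0,0.0]},
    {"linear":[0,0,0.002],"fingers":0.06,"delta_rot":[0,0,0]},
  ],
)

```text
clock: 6.2
position: [0.5493, 0.1469, 0.0712]
ee_rot: [0.0, 0.826, 0.564, 0.001]
contact_force: [-0.2, 0.1, 0.5]
width: 0.06
```

```bash
python3 - <<'E'
from h import *
for k in range(2):
  im=manip.get_image("wrist")
  print(togo([.5482,.1467,.061]).round(4),align(np.radians(68.6)).round(2),manip.get_state()["position"],manip.get_state()["contact_force"].round(1))
np.savez("w4.npz",**manip.camera_info("wrist"))
cv2.imwrite("pics/w4.png",cv2.resize(im[150:400,180:460,::-1],None,fx=2.4,fy=2.4,interpolation=cv2.INTER_CUBIC))
E
```

```text
[-0.0005 -0.0009  0.01  ] [ 0.08 -0.06  0.02] [0.54915046 0.14681015 0.07095838] [-0.1  0.8  0.2]
[-0.0005 -0.001   0.0103] [ 0.09 -0.07  0.02] [0.54924883 0.14681326 0.07130739] [ 0.4 -0.7 -0.3]
```

View pics/w4.png

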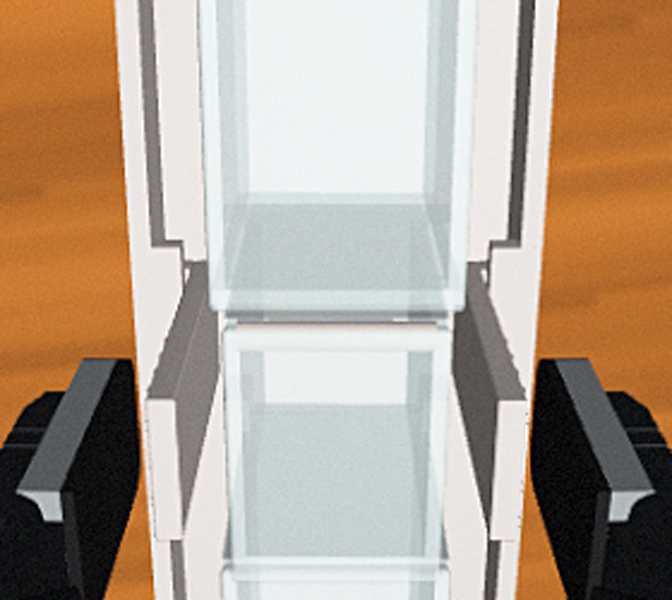

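```bash
python3 - <<'E'
from h import *
i=dict(np.load("w4.npz"));s=manip.get_state();T=lambda uv,z:rot(s).inv().apply(world(i,np.array(uv)/2.4+[180,150],z)-s["position"]).round(4)
print("tabs",T([[147,400],[526,400],[157,540],[515,540]],.067))
for z in(.046,.050):print("pads",T([[132,360],[538,360]],z))
E
```

```text
tabs [[-0.0253 -0.0108  0.0043]
 [ 0.0249 -0.0108  0.0043]
 [-0.0254  0.0115  0.0043]
 [ 0.0249  0.0115  0.0044]]
pads [[-0.0315 -0.006   0.0253]
 [ 0.0308 -0.006   0.0253]]
pads [[-0.0307 -0.0081  0.0213]
 [ 0.0299 -0.0081  0.0213]]
```

Call:
send_rows(
  plan=[
    {"linear":[0,0,0.005],"fingers":0.06,"delta_rot":[0.05,-0.05,0]},
    {"linear":[0,0.0,0.005],"fingers":0.057,"delta_rot":[0,0,0.0]},
    {"linear":[0,0,0.0015],"fingers":0.055,"delta_rot":[0,0,0]},
    {"linear":[0,0,0],"fingers":0.053,"delta_rot":[0,0,0]},
  ],
)

```text
clock: 6.63
position: [0.5497, 0.1469, 0.059]
ee_rot: [0.0, 0.826, 0.564, 0.001]
contact_force: [0.1, 0.3, -0.1]
width: 0.0531
```

```bash
cat > st.py <<'E'
from h import *
import sys
F=[];t=[float(a) for a in sys.argv[1:4]] or [.549,.1468,.060]
for k in range(3):
  manip.get_image("wrist");s=manip.get_state();F.append(rot(s).inv().apply(s["contact_force"]))
  print(togo(t,s).round(4),align(np.radians(68.6),s).round(2),s["width"].round(5) if hasattr(s["width"],"round") else s["width"],F[-1].round(1),rot(s).inv().apply(s["moment"]).round(2))
print("F tool",np.mean(F,0).round(2),"clock",s["clock"],s["position"])
E
python3 st.py
```

```text
[-0.0003 -0.0006 -0.0009] [ 0.08 -0.04  0.02] 0.053284401526020604 [ 0.5  0.2 -0.3] [ 0.03 -0.02 -0.  ]
[-0.0004 -0.0007 -0.0007] [ 0.1  -0.05  0.02] 0.05347964205561162 [-0.1 -0.3 -0.9] [-0.02  0.05 -0.04]
[-0.0005 -0.0008 -0.0005] [ 0.12 -0.06  0.02] 0.05295412292124485 [ 0.4  0.4 -0.2] [ 0.01 -0.03 -0.03]
F tool [ 0.28  0.07 -0.46] clock 6.7833 [0.54995485 0.14693995 0.05951297]
```

Call:
send_rows(
  plan=[
    {"linear":[-0.0004,-0.0005,0],"fingers":0.051,"delta_rot":[0.1,-0.05,0]},
    {"linear":[0,0.0,0],"fingers":0.0495,"delta_rot":[0,0,0.0]},
    {"linear":[0,0,0],"fingers":0.0485,"delta_rot":[0,0,0]},
  ],
)

```text
clock: 7.03
position: [0.5496, 0.1468, 0.06]
ee_rot: [0.0, 0.826, 0.564, 0.001]
contact_force: [-0.4, 0.5, -1.0]
width: 0.0485
```

```bash
python3 st.py
```

```text
[-0.0002 -0.0005  0.    ] [ 0.06 -0.04  0.02] 0.04874786480733173 [-0.2  0.5  0.4] [-0.   -0.02 -0.  ]
[-0.0002 -0.0006 -0.    ] [ 0.06 -0.04  0.01] 0.04843249715425439 [-0.6 -0.5 -0.2] [-0.03 -0.03 -0.03]
[-0.0003 -0.0006 -0.    ] [ 0.06 -0.04  0.02] 0.048698064476289694 [-0.6  0.2 -0.4] [-0.02  0.    0.02]
F tool [-0.48  0.06 -0.04] clock 7.1833 [0.54962504 0.14682967 0.05998857]
```

Call:
send_rows(
  plan=[
    {"linear":[0,0,-0.0001],"fingers":0.0475,"delta_rot":[0,0,0]},
    {"linear":[0,0.0,-0.0002],"fingers":0.0465,"delta_rot":[0,0,0.0]},
    {"linear":[0,0,-0.0001],"fingers":0.046,"delta_rot":[0,0,0]},
  ],
)

```text
clock: 7.43
position: [0.5496, 0.1468, 0.0605]
ee_rot: [0.0, 0.826, 0.564, 0.001]
contact_force: [0.0, 0.6, -0.8]
width: 0.0459
```

```bash
python3 st.py
```

```text
[-0.0002 -0.0006  0.0005] [ 0.07 -0.04  0.02] 0.04577942974110412 [0.3 0.  0.3] [-0.03 -0.03  0.05]
[-0.0002 -0.0005  0.0005] [ 0.07 -0.04  0.02] 0.046004135299749865 [ 0.1  0.5 -0.7] [-0.02 -0.04  0.03]
[-0.0002 -0.0005  0.0005] [ 0.06 -0.04  0.02] 0.04626988893874854 [ 0.4 -0.9  0.3] [0.03 0.   0.02]
F tool [ 0.29 -0.12 -0.02] clock 7.5833 [0.54955234 0.14681033 0.06045647]
```

Call:
send_rows(
  plan=[
    {"linear":[0,0,-0.0001],"fingers":0.0452,"delta_rot":[0,0,0]},
    {"linear":[0,0.0,-0.0002],"fingers":0.0446,"delta_rot":[0,0,0.0]},
    {"linear":[0,0,-0.0001],"fingers":0.044,"delta_rot":[0,0,0]},
  ],
  force=25,
)

```text
clock: 7.83
position: [0.5496, 0.1468, 0.0608]
ee_rot: [0.0, 0.826, 0.564, 0.001]
contact_force: [0.6, 0.1, -1.6]
width: 0.0444
```

```bash
python3 st.py
```

```text
[-0.0002 -0.0005  0.0008] [ 0.06 -0.03  0.02] 0.04385798703682018 [-0.6  0.7  1.5] [ 0.   -0.01  0.  ]
[-0.0002 -0.0005  0.0008] [ 0.06 -0.03  0.02] 0.04424465824119291 [0.8 0.7 0.6] [-0.02 -0.03 -0.01]
[-0.0002 -0.0005  0.0008] [ 0.06 -0.03  0.02] 0.04388508873053136 [-0.4 -0.3  0.6] [ 0.   -0.   -0.01]
F tool [-0.08  0.35  0.9 ] clock 7.9833 [0.549555   0.14677711 0.06079638]
```

Call:
send_rows(
  plan=[
    {"linear":[0,0,0],"fingers":0.0434,"delta_rot":[0,0,0]},
    {"linear":[0,0.0,0],"fingers":0.0428,"delta_rot":[0,0,0.0]},
    {"linear":[0,0,0],"fingers":0.0424,"delta_rot":[0,0,0]},
    {"linear":[0,0,0],"fingers":0.0424,"delta_rot":[0,0,0]},
  ],
)

```text
clock: 8.32
position: [0.5496, 0.1468, 0.061]
ee_rot: [0.0, 0.826, 0.564, 0.001]
contact_force: [0.2, 0.2, 0.4]
width: 0.043
```

```bash
python3 st.py
```

```text
[-0.0002 -0.0005  0.001 ] [ 0.06 -0.03  0.02] 0.042603265600479404 [-0.5 -0.3 -1. ] [ 0.02 -0.01 -0.02]
[-0.0002 -0.0005  0.001 ] [ 0.06 -0.03  0.02] 0.042495384775853344 [-1.3 -0.4  0.8] [ 0.07 -0.04 -0.02]
[-0.0002 -0.0006  0.0011] [ 0.06 -0.03  0.02] 0.042805859428029794 [ 0.7  0.  -0.4] [ 0.06 -0.04  0.01]
F tool [-0.34 -0.22 -0.21] clock 8.4667 [0.54958341 0.14678175 0.06105198]
```

Call:
send_rows(
  plan=[
    {"linear":[0,0,0],"fingers":0.0421,"delta_rot":[0,0,0]},
    {"linear":[0,0.0,0],"fingers":0.0421,"delta_rot":[0,0,0.0]},
    {"linear":[0,0,-0.0006],"fingers":0.0421,"delta_rot":[0,0,0]},
    {"linear":[0,0,-0.0006],"fingers":0.0421,"delta_rot":[0,0,0]},
  ],
)

```text
clock: 8.8
position: [0.5494, 0.1468, 0.062]
ee_rot: [0.0, 0.826, 0.564, 0.0]
contact_force: [0.5, 0.2, -1.3]
width: 0.0425
```

```bash
python3 st.py
```

```text
[-0.0002 -0.0004  0.0021] [ 0.05 -0.03  0.02] 0.042360415154195405 [ 0.3 -1.2  0.8] [ 0.03 -0.01  0.04]
[-0.0002 -0.0005  0.0021] [ 0.05 -0.03  0.02] 0.04248702139736433 [ 0.5 -0.7  0.4] [-0.03  0.02  0.04]
[-0.0002 -0.0005  0.0021] [ 0.05 -0.03  0.02] 0.042265895803950244 [-0.   0.4  1.4] [-0.    0.02 -0.01]
F tool [ 0.27 -0.51  0.85] clock 8.95 [0.54947713 0.14677352 0.06211444]
```

Call:
send_rows(
  plan=[
    {"linear":[0,0,-0.0008],"fingers":0.0421,"delta_rot":[0,0,0]},
    {"linear":[0,0.0,-0.0008],"fingers":0.0421,"delta_rot":[0,0,0.0]},
    {"linear":[0,0,-0.0008],"fingers":0.0421,"delta_rot":[0,0,0]},
  ],
)

```text
clock: 9.2
position: [0.5493, 0.1467, 0.0643]
ee_rot: [0.0, 0.826, 0.564, 0.0]
contact_force: [0.4, 0.2, -0.1]
width: 0.0425
```

```bash
python3 st.py
```

```text
[-0.0001 -0.0004  0.0045] [ 0.03 -0.02  0.02] 0.04246618261068749 [0.5 0.1 1.2] [-0.04 -0.03  0.05]
[-0.0001 -0.0004  0.0045] [ 0.04 -0.02  0.02] 0.042050031011649044 [ 1.1 -0.   0.4] [-0.02  0.   -0.01]
[-0.0001 -0.0004  0.0044] [ 0.03 -0.02  0.02] 0.04215325175285384 [0.7 0.1 0.7] [-0.04 -0.02  0.03]
F tool [0.77 0.05 0.78] clock 9.35 [0.54937355 0.14674192 0.06444158]
```

Call:
send_rows(
  plan=[
    {"linear":[0,0,-0.001],"fingers":0.0421,"delta_rot":[0,0,0]},
    {"linear":[0,0.0,-0.0012],"fingers":0.0421,"delta_rot":[0,0,0.0]},
    {"linear":[0,0,-0.0012],"fingers":0.0421,"delta_rot":[0,0,0]},
    {"linear":[0,0,-0.0012],"fingers":0.0421,"delta_rot":[0,0,0]},
  ],
)

```text
clock: 9.68
position: [0.5491, 0.1467, 0.0692]
ee_rot: [-0.0, 0.826, 0.564, 0.0]
contact_force: [0.6, -0.1, -0.0]
width: 0.0423
```

```bash
python3 st.py
```

```text
[-0.0001 -0.0003  0.0095] [ 0.03 -0.02  0.02] 0.04240774725355695 [ 0.9 -0.1  1. ] [-0.02  0.03  0.02]
[-0.0001 -0.0003  0.0093] [ 0.03 -0.02  0.02] 0.042358955916638984 [0.6 0.6 1.4] [-0.02 -0.   -0.03]
[-0.0001 -0.0003  0.0092] [ 0.02 -0.01  0.02] 0.04241413230641602 [ 0.4 -0.8  1.3] [-0.03 -0.03  0.01]
F tool [ 0.61 -0.11  1.23] clock 9.8333 [0.54927624 0.1467556  0.06922336]
```

Call:
send_rows(
  plan=[
    {"linear":[0,0,-0.0015],"fingers":0.0421,"delta_rot":[0,0,0]},
    {"linear":[0,0.0,-0.0015],"fingers":0.0421,"delta_rot":[0,0,0.0]},
    {"linear":[0,0,-0.0015],"fingers":0.0421,"delta_rot":[0,0,0]},
    {"linear":[0,0,-0.0015],"fingers":0.0421,"delta_rot":[0,0,0]},
    {"linear":[0,0,-0.0015],"fingers":0.0421,"delta_rot":[0,0,0]},
    {"linear":[0,0,-0.0015],"fingers":0.0421,"delta_rot":[0,0,0]},
  ],
)

```text
clock: 10.33
position: [0.5489, 0.1467, 0.0787]
ee_rot: [-0.0, 0.826, 0.564, -0.0]
contact_force: [0.0, 0.3, -0.7]
width: 0.0422
```

```bash
python3 st.py
```

```text
[-0.     -0.0002  0.0191] [ 0.01 -0.01  0.02] 0.04229469655944803 [ 0.3 -0.1 -0.1] [-0.05 -0.02  0.  ]
[ 0.     -0.0002  0.0189] [ 0.01 -0.    0.02] 0.0420902445928741 [-0.3 -0.4  1.3] [ 0.    0.01 -0.03]
[ 0.0001 -0.0001  0.0188] [-0.    0.    0.02] 0.04215498395757941 [0.8 1.  0.5] [-0.02  0.02 -0.03]
F tool [0.26 0.18 0.54] clock 10.4833 [0.54907467 0.14669851 0.07878519]
```

Call:
send_rows(
  plan=[
    {"linear":[0,0,-0.002],"fingers":0.0421,"delta_rot":[0,0,0]},
    {"linear":[0,0.0,-0.004],"fingers":0.0421,"delta_rot":[0,0,0.0]},
    {"linear":[0,0,-0.006],"fingers":0.0421,"delta_rot":[0,0,0]},
    {"linear":[0,0,-0.006],"fingers":0.0421,"delta_rot":[0,0,0]},
    {"linear":[0,0,-0.006],"fingers":0.0421,"delta_rot":[0,0,0]},
    {"linear":[0,0,-0.006],"fingers":0.0421,"delta_rot":[0,0,0]},
    {"linear":[0,0,-0.006],"fingers":0.0421,"delta_rot":[0,0,0]},
    {"linear":[0,0,-0.006],"fingers":0.0421,"delta_rot":[0,0,0]},
    {"linear":[0,0,-0.005],"fingers":0.0421,"delta_rot":[0,0,0]},
    {"linear":[0,0,-0.003],"fingers":0.0421,"delta_rot":[0,0,0]},
  ],
)

```text
clock: 11.32
position: [0.549, 0.1467, 0.1343]
ee_rot: [0.0, 0.826, 0.564, 0.0]
contact_force: [0.6, 0.1, -1.5]
width: 0.0425
```

```bash
python3 - <<'E'
from h import *
im=manip.get_image("scene");top=manip.get_image("top")
cv2.imwrite("pics/top5.png",top[:,:,::-1])
cv2.imwrite("pics/s5.png",cv2.resize(im[120:300,150:400,::-1],None,fx=3,fy=3,interpolation=cv2.INTER_CUBIC))
i=manip.camera_info("top")
for d in manip.masks_of("coaster_top","top")[:2]:
    p=d["pixels"].astype(np.uint8);c=cv2.findContours(p,0,1)[0];c=max(c,key=cv2.contourArea)
    e=cv2.fitEllipse(c);ctr=cv2.minEnclosingCircle(c);print(d["p"],d["extent"],e,ctr,world(i,[e[0]],.015))
E
python3 st.py .502 -.128 .14
```

```text
[-0.2727  0.0567 -0.0067] [-0.05  0.03  0.02] 0.04201573906700612 [ 0.5 -0.1  0.9] [-0.03 -0.04 -0.02]
[-0.2726  0.0569 -0.007 ] [-0.08  0.05  0.02] 0.04242893899807979 [-0.4 -1.   1.2] [ 0.01 -0.01  0.01]
[-0.2726  0.0569 -0.0071] [-0.09  0.05  0.02] 0.0422947917437357 [-0.5  0.2  0.6] [-0.    0.03  0.01]
F tool [-0.15 -0.31  0.89] clock 11.6167 [0.54837919 0.14657011 0.13277229]
```

View pics/s5.png

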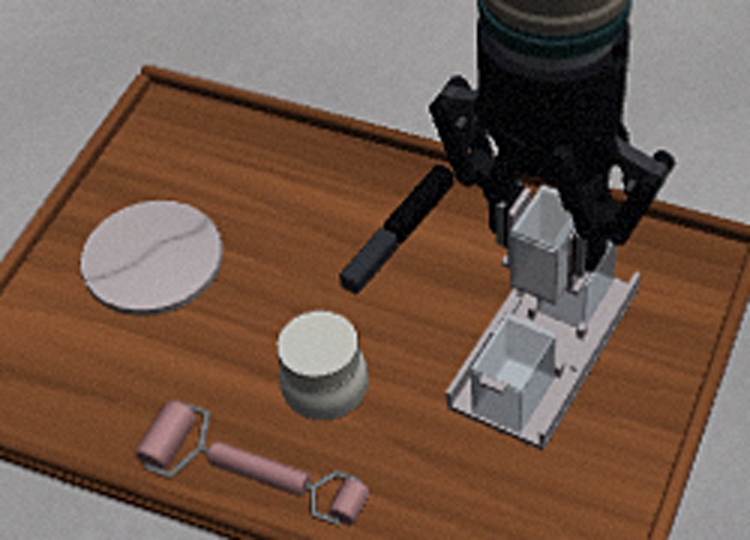

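The scene crop shows the pod (about 540,240) held upright and clear above the organizer; jar, mascara, roller and coaster (150,255) are undisturbed.

```bash
python3 - <<'E'
from h import *
manip.get_image("top");i=manip.camera_info("top")
for d in manip.masks_of("coaster_top","top")[:2]:
    c=max(cv2.findContours(d["pixels"].astype(np.uint8),0,1)[0],key=cv2.contourArea)
    print(d["p"],cv2.fitEllipse(c),world(i,[cv2.fitEllipse(c)[0]],.015))
im=cv2.imread("pics/top0.png");hsv=cv2.cvtColor(im,cv2.COLOR_BGR2HSV)
m=np.zeros((480,640),np.uint8);m[270:345,425:495]=(hsv[270:345,425:495,1]<70)*255
n,l,st,ce=cv2.connectedComponentsWithStats(m);k=1+st[1:,4].argmax();e=cv2.fitEllipse(max(cv2.findContours((l==k).astype(np.uint8),0,1)[0],key=cv2.contourArea))
print(st[k],e,world(i,[e[0]],.013))
E
```

```text
0.71 ((458.6119079589844, 306.24969482421875), (51.35216522216797, 52.50466537475586), 116.11273193359375) [[ 0.50355767 -0.12330262  0.015     ]]
[ 433  281   52   52 2158] ((458.6712341308594, 306.43231201171875), (50.677677154541016, 52.380775451660156), 136.8035888671875) [[ 0.50321202 -0.12390735  0.013     ]]
```

Call:
send_rows(
  plan=[
    {"linear":[-0.004,0.0008,-0.002],"fingers":0.0421,"delta_rot":[0,0,0]},
    {"linear":[-0.01,0.002,-0.002],"fingers":0.0421,"delta_rot":[0,0,0]},
    {"linear":[-0.018,0.0038,-0.002],"fingers":0.0421,"delta_rot":[0,0,0]},
    {"linear":[-0.022,0.0046,-0.001],"fingers":0.0421,"delta_rot":[0,0,0]},
    {"linear":[-0.022,0.0046,0],"fingers":0.0421,"delta_rot":[0,0,0]},
    {"linear":[-0.022,0.0046,0],"fingers":0.0421,"delta_rot":[0,0,0]},
    {"linear":[-0.022,0.0046,0],"fingers":0.0421,"delta_rot":[0,0,0]},
    {"linear":[-0.022,0.0046,0],"fingers":0.0421,"delta_rot":[0,0,0]},
    {"linear":[-0.02,0.0042,0],"fingers":0.0421,"delta_rot":[0,0,0]},
    {"linear":[-0.014,0.003,0],"fingers":0.0421,"delta_rot":[0,0,0]},
    {"linear":[-0.007,0.0015,0],"fingers":0.0421,"delta_rot":[0,0,0]},
    {"linear":[-0.002,0.0005,0],"fingers":0.0421,"delta_rot":[0,0,0]},
  ],
)

```text
clock: 12.72
position: [0.5129, -0.0544, 0.1405]
ee_rot: [0.001, 0.825, 0.565, -0.003]
contact_force: [-1.2, -0.2, -0.9]
width: 0.0421
```

```bash
python3 st.py .502 -.128 .14; python3 - <<'E'
from h import *
im=manip.get_image("wrist");cv2.imwrite("pics/w6.png",im[:,:,::-1]);np.savez("w6.npz",**manip.camera_info("wrist"))
E
```

```text
[-0.0727  0.0165  0.0009] [-0.13  0.3   0.16] 0.04249488472038367 [-0.2  0.3  0.9] [ 0.02 -0.01  0.  ]
[-0.0738  0.0166  0.0008] [-0.13  0.26  0.19] 0.042569610518160765 [ 0.8 -0.5  0.4] [-0.02 -0.   -0.02]
[-0.0745  0.0166  0.0007] [-0.14  0.24  0.24] 0.04264314454103773 [ 1.6 -0.1  0.4] [ 0.04  0.01 -0.01]
F tool [ 0.72 -0.12  0.55] clock 12.8667 [ 0.51337798 -0.05254725  0.1404508 ]
```

```bash
python3 - <<'E'
from h import *
im=manip.get_image("wrist");i=manip.camera_info("wrist")
for d in manip.masks_of("coaster_top","wrist")[:2]:
    c=max(cv2.findContours(d["pixels"].astype(np.uint8),0,1)[0],key=cv2.contourArea)
    print(d["p"],d["extent"],cv2.fitEllipse(c),world(i,[cv2.fitEllipse(c)[0]],.015))
print(togo([.5033,-.1237,.10]),align(np.radians(68.6)))
E
```

```text
0.71 [126.6, 179.6, 279.0, 326.0] ((199.22662353515625, 247.66357421875), (141.8463134765625, 151.0721893310547), 62.17902755737305) [[ 0.49625372 -0.12423771  0.015     ]]
[-0.07056632  0.01641918  0.04063131] [-0.13981101  0.24610315  0.33437377]
```

View pics/w6.png

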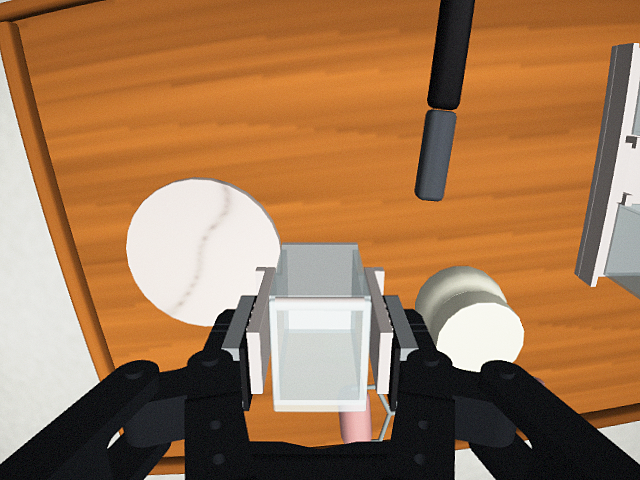

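The pod is held square between the pads. The coaster at (203,252) is slightly hidden by the finger, so I'll fit a fixed-radius circle robustly.

```bash
python3 - <<'E'
from h import *
from scipy.optimize import least_squares
im=cv2.imread("pics/w6.png");i=dict(np.load("w6.npz"));hsv=cv2.cvtColor(im,cv2.COLOR_BGR2HSV)
m=((hsv[:,:,1]<40)&(hsv[:,:,2]>180)).astype(np.uint8);m[:,300:]=0;m[:150]=0;m[:,:90]=0
l=cv2.connectedComponents(m)[1];c=max(cv2.findContours((l==l[250,160]).astype(np.uint8),0,1)[0],key=cv2.contourArea).reshape(-1,2)
c=c[(c[:,0]<265)|(c[:,1]<235)]; c=c[(c[:,1]<318)|(c[:,0]<210)]
for z in(.013,.017):
    p=world(i,c,z)[:,:2]
    q=least_squares(lambda v:np.hypot(*(p-v[:2]).T)-v[2],[.5,-.124,.048],loss="soft_l1",f_scale=.0005);print(z,len(c),q.x,q.cost)
E
```

```text
0.013 396 [ 0.49913741 -0.12773089  0.04526905] 0.0003911648422801121
0.017 396 [ 0.49817548 -0.12603314  0.04452657] 0.0003837219141136253
```

```bash
python3 - <<'E'
from h import *
from scipy.optimize import least_squares
i=dict(np.load("w6.npz"))
c=np.array([(127,250),(195,179),(280,240),(262,203),(150,197),(143,296),(175,319),(205,326)])
p=world(i,c,.015)[:,:2]
for f in(lambda v:np.hypot(*(p-v[:2]).T)-.048,lambda v:np.hypot(*(p-v[:2]).T)-v[2]):
    q=least_squares(f,[.5,-.124,.048]);print(q.x,f(q.x).round(4))
w=.5*(q.x[:2]+[.5034,-.1236]);print(w,togo([*w,.12]),manip.get_state()["position"])
E
```

```text
[ 0.50274527 -0.12444002  0.048     ] [ 0.0001  0.0002  0.0001  0.0021 -0.0003  0.0017  0.0006 -0.0001]
[ 0.50293464 -0.12425754  0.04859926] [-0.0002 -0.0003 -0.0007  0.0014 -0.0007  0.0013  0.     -0.0008]
[ 0.50316732 -0.12392877] [-0.07091325  0.01632854  0.02063278] [ 0.51349739 -0.05182166  0.14036849]
```

Call:
send_rows(
  plan=[
    {"linear":[-0.004,0.001,0.0],"fingers":0.0421,"delta_rot":[-0.1,0.2,0.3]},
    {"linear":[-0.008,0.0018,0.001],"fingers":0.0421,"delta_rot":[0,0,0]},
    {"linear":[-0.012,0.0028,0.002],"fingers":0.0421,"delta_rot":[0,0,0]},
    {"linear":[-0.014,0.0032,0.002],"fingers":0.0421,"delta_rot":[0,0,0]},
    {"linear":[-0.014,0.0032,0.003],"fingers":0.0421,"delta_rot":[0,0,0]},
    {"linear":[-0.01,0.0023,0.003],"fingers":0.0421,"delta_rot":[0,0,0]},
    {"linear":[-0.006,0.0014,0.003],"fingers":0.0421,"delta_rot":[0,0,0]},
    {"linear":[-0.002,0.0005,0.002],"fingers":0.0421,"delta_rot":[0,0,0]},
    {"linear":[0,0,0],"fingers":0.0421,"delta_rot":[0,0,0]},
  ],
)

```text
clock: 13.77
position: [0.5026, -0.1279, 0.1226]
ee_rot: [0.0, 0.825, 0.566, -0.001]
contact_force: [1.3, -0.8, -1.4]
width: 0.0421
```

```bash
python3 st.py .503 -.1241 .085
```

```text
[ 0.0034 -0.0009  0.0377] [-0.02  0.06  0.32] 0.04223605542368874 [-0.9  0.3  1.8] [0.02 0.03 0.03]
[ 0.0029 -0.001   0.038 ] [-0.    0.05  0.35] 0.042656023128989286 [-0.6  0.2  0.5] [ 0.01  0.02 -0.01]
[ 0.0026 -0.001   0.0381] [0.02 0.05 0.38] 0.042311597781784095 [ 0.2 -0.2  0.8] [0.06 0.02 0.01]
F tool [-0.43  0.09  1.04] clock 13.9167 [ 0.50301967 -0.126901    0.1231303 ]
```

Call:
send_rows(
  plan=[
    {"linear":[0.0025,-0.001,0.003],"fingers":0.0421,"delta_rot":[0,0.05,0]},
    {"linear":[0,0,0.006],"fingers":0.0421,"delta_rot":[0,0,0]},
    {"linear":[0,0,0.006],"fingers":0.0421,"delta_rot":[0,0,0]},
    {"linear":[0,0,0.006],"fingers":0.0421,"delta_rot":[0,0,0]},
    {"linear":[0,0,0.006],"fingers":0.0421,"delta_rot":[0,0,0]},
    {"linear":[0,0,0.006],"fingers":0.0421,"delta_rot":[0,0,0]},
    {"linear":[0,0,0.004],"fingers":0.0421,"delta_rot":[0,0,0]},
    {"linear":[0,0,0.002],"fingers":0.0421,"delta_rot":[0,0,0]},
    {"linear":[0,0,0],"fingers":0.0421,"delta_rot":[0,0,0]},
  ],
)

```text
clock: 14.67
position: [0.503, -0.1212, 0.0797]
ee_rot: [-0.001, 0.823, 0.568, 0.0]
contact_force: [-0.1, -0.0, -1.0]
width: 0.0424
```

```bash
python3 st.py .503 -.1241 .064
```

```text
[-0.0027  0.001   0.0158] [-0.04 -0.05  0.59] 0.04208261285783063 [0.1 0.3 0.7] [0.02 0.   0.02]
[-0.0027  0.0007  0.0162] [ 0.01 -0.05  0.59] 0.042432512174806356 [-0.  -0.1  1. ] [ 0.04  0.01 -0.03]
[-0.0027  0.0004  0.0165] [ 0.05 -0.05  0.59] 0.042383187453468946 [0.4 0.9 0.3] [ 0.06 -0.02 -0.04]
F tool [0.17 0.36 0.66] clock 14.8167 [ 0.50354312 -0.12141201  0.08048297]
```

Call:
send_rows(
  plan=[
    {"linear":[-0.001,0.0004,0.002],"fingers":0.0421,"delta_rot":[0.05,-0.05,0]},
    {"linear":[-0.0008,0,0.003],"fingers":0.0421,"delta_rot":[0,0,0]},
    {"linear":[-0.0003,0,0.003],"fingers":0.0421,"delta_rot":[0,0,0]},
    {"linear":[0,0,0.002],"fingers":0.0421,"delta_rot":[0,0,0]},
    {"linear":[0,0,0.001],"fingers":0.0421,"delta_rot":[0,0,0]},
    {"linear":[0,0,0],"fingers":0.0421,"delta_rot":[0,0,0]},
  ],
)

```text
clock: 15.32
position: [0.5041, -0.1244, 0.0696]
ee_rot: [0.001, 0.823, 0.568, 0.001]
contact_force: [-0.0, 0.0, -0.3]
width: 0.0424
```

```bash
python3 st.py .503 -.1241 .064
```

```text
[-0.0001 -0.0011  0.0056] [0.18 0.01 0.57] 0.042161331499583565 [-0.2  0.9  1.5] [-0.02  0.04 -0.03]
[-0.0002 -0.0013  0.0058] [0.19 0.01 0.57] 0.04213843885311314 [ 1.5 -0.   0.7] [-0.02  0.03 -0.04]
[-0.0002 -0.0014  0.0059] [0.21 0.01 0.57] 0.042676252815446236 [0.2 0.8 1.1] [-0.    0.02  0.01]
F tool [0.52 0.58 1.06] clock 15.4667 [ 0.50431829 -0.12441337  0.06989401]
```

Call:
send_rows(
  plan=[
    {"linear":[0,-0.0012,0.001],"fingers":0.0421,"delta_rot":[0.2,0,0]},
    {"linear":[0,0,0.001],"fingers":0.0421,"delta_rot":[0,0,0]},
    {"linear":[0,0,0.001],"fingers":0.0421,"delta_rot":[0,0,0]},
    {"linear":[0,0,0.0006],"fingers":0.0421,"delta_rot":[0,0,0]},
    {"linear":[0,0,0],"fingers":0.0421,"delta_rot":[0,0,0]},
  ],
)

```text
clock: 15.88
position: [0.5033, -0.1239, 0.0663]
ee_rot: [0.0, 0.823, 0.568, 0.0]
contact_force: [0.7, -0.5, -0.5]
width: 0.0426
```

```bash
python3 st.py .503 -.1241 .064
```

```text
[-0.0003 -0.0003  0.0023] [0.03 0.01 0.58] 0.04242060667300643 [-0.6 -0.6  0.8] [-0.   -0.01 -0.05]
[-0.0003 -0.0003  0.0024] [0.04 0.01 0.58] 0.042547717668908316 [ 0.  -0.2  0.9] [ 0.02 -0.03  0.03]
[-0.0002 -0.0004  0.0024] [0.04 0.01 0.58] 0.04241831441197468 [-0.1  0.2  0.9] [-0.05  0.02 -0.03]
F tool [-0.21 -0.2   0.85] clock 16.0333 [ 0.50341453 -0.12400427  0.06641718]
```

Well centred. Now I'll feel for the contact.

Call:
send_rows(
  plan=[
    {"linear":[0,0,0.0006],"fingers":0.0421,"delta_rot":[0,0,0]},
    {"linear":[0,0,0.0006],"fingers":0.0421,"delta_rot":[0,0,0]},
    {"linear":[0,0,0.0003],"fingers":0.0421,"delta_rot":[0,0,0]},
  ],
)

```text
clock: 16.28
position: [0.5036, -0.1241, 0.065]
ee_rot: [0.001, 0.823, 0.568, 0.0]
contact_force: [-0.1, -0.6, -0.4]
width: 0.0422
```

```bash
python3 st.py .503 -.1241 .064
```

```text
[-0.0003 -0.0005  0.0009] [0.06 0.01 0.58] 0.042482239920990886 [ 0.1 -0.   0.5] [-0.04  0.03  0.02]
[-0.0003 -0.0005  0.001 ] [0.06 0.01 0.57] 0.042184788248085324 [-0.2  0.3  0.2] [ 0.03  0.02 -0.04]
[-0.0002 -0.0005  0.001 ] [0.06 0.01 0.58] 0.04222639763893734 [ 0.2 -0.9  0.1] [-0.03  0.04 -0.02]
F tool [ 0.02 -0.22  0.24] clock 16.4333 [ 0.50351212 -0.12406314  0.06496574]
```

Call:
send_rows(
  plan=[
    {"linear":[0,0,0.0004],"fingers":0.0421,"delta_rot":[0,0,0]},
    {"linear":[0,0,0.0004],"fingers":0.0421,"delta_rot":[0,0,0]},
  ],
)

```text
clock: 16.6
position: [0.5036, -0.1241, 0.0642]
ee_rot: [0.001, 0.823, 0.568, 0.0]
contact_force: [0.6, -0.2, -0.7]
width: 0.0419
```

```bash
python3 st.py .503 -.1241 .064
```

```text
[-0.0002 -0.0005  0.0001] [0.07 0.01 0.58] 0.042619334561789964 [-0.2 -0.   1.3] [-0.01  0.01  0.03]
[-0.0003 -0.0005  0.0002] [0.07 0.01 0.58] 0.042351000964966384 [0.4 0.7 0.6] [ 0.05 -0.05 -0.03]
[-0.0003 -0.0005  0.0002] [0.07 0.01 0.58] 0.042597790719324076 [0.6 0.6 0.5] [-0.05  0.02 -0.06]
F tool [0.28 0.42 0.8 ] clock 16.75 [ 0.50357684 -0.12405095  0.06420545]
```

Still carrying the weight; lower further.

Call:
send_rows(
  plan=[
    {"linear":[0,-0.0003,0.0004],"fingers":0.0421,"delta_rot":[0.05,0,0]},
    {"linear":[0,0,0.0003],"fingers":0.0421,"delta_rot":[0,0,0]},
  ],
)

```text
clock: 16.92
position: [0.5034, -0.124, 0.0635]
ee_rot: [0.0, 0.823, 0.568, 0.0]
contact_force: [0.5, -0.6, -0.4]
width: 0.042
```

```bash
python3 st.py .503 -.1241 .064
```

```text
[-0.0002 -0.0003 -0.0005] [0.03 0.01 0.58] 0.04235930859608153 [ 0.2 -0.1  1. ] [-0.02 -0.01 -0.  ]
[-0.0002 -0.0003 -0.0005] [0.03 0.01 0.58] 0.04245181910947299 [ 0.2 -1.2  0.1] [-0.01  0.    0.01]
[-0.0003 -0.0003 -0.0005] [0.03 0.01 0.58] 0.042436308561491894 [-0.6  0.2  0.7] [0.04 0.02 0.  ]
F tool [-0.08 -0.34  0.58] clock 17.0667 [ 0.50337386 -0.12396811  0.06352593]
```

Call:
send_rows(
  plan=[
    {"linear":[0,0,0.0004],"fingers":0.0421,"delta_rot":[0,0,0]},
    {"linear":[0,0,0.0003],"fingers":0.0421,"delta_rot":[0,0,0]},
  ],
)

```text
clock: 17.23
position: [0.5035, -0.124, 0.0631]
ee_rot: [0.0, 0.823, 0.568, 0.0]
contact_force: [-0.5, 0.6, 3.8]
width: 0.0424
```

```bash
python3 st.py .503 -.1241 .064
```

```text
[-0.0003 -0.0004 -0.0009] [0.04 0.01 0.58] 0.04208532500022373 [-0.1 -0.6 -1.8] [ 0.12  0.03 -0.01]
[-0.0003 -0.0004 -0.001 ] [0.04 0.01 0.58] 0.04218415806001512 [ 0.4 -0.7 -1. ] [0.13 0.03 0.02]
[-0.0003 -0.0004 -0.0009] [0.05 0.01 0.58] 0.042479394661587025 [-0.1  0.2 -1.6] [ 0.13  0.03 -0.03]
F tool [ 0.08 -0.38 -1.46] clock 17.3833 [ 0.50345709 -0.12400097  0.06306109]
```

Call:
send_rows(
  plan=[
    {"linear":[0,0,0.0],"fingers":0.0435,"delta_rot":[0,0,0]},
    {"linear":[0,0,0.0001],"fingers":0.045,"delta_rot":[0,0,0]},
    {"linear":[0,0,0.0002],"fingers":0.0465,"delta_rot":[0,0,0]},
    {"linear":[0,0,0.0002],"fingers":0.048,"delta_rot":[0,0,0]},
  ],
)

```text
clock: 17.72
position: [0.5035, -0.124, 0.0623]
ee_rot: [0.0, 0.823, 0.568, 0.0]
contact_force: [0.1, -0.1, -1.6]
width: 0.0482
```

```bash
python3 st.py .503 -.1241 .064
```

```text
[-0.0003 -0.0004 -0.0018] [0.05 0.01 0.58] 0.047762071674541204 [ 0.6 -0.1  0.6] [ 0.07  0.04 -0.  ]
[-0.0003 -0.0004 -0.0018] [0.05 0.01 0.58] 0.047946391466086515 [0.4 0.7 1.2] [ 0.01  0.01 -0.01]
[-0.0002 -0.0004 -0.0017] [0.05 0.01 0.58] 0.04796474261097174 [-0.9  0.4  0.8] [-0.06 -0.   -0.09]
F tool [0.04 0.35 0.87] clock 17.8667 [ 0.50345796 -0.12402436  0.06225281]
```

Call:
send_rows(
  plan=[
    {"linear":[0,0,0.0003],"fingers":0.048,"delta_rot":[0,0,0]},
    {"linear":[0,0,0.0003],"fingers":0.0485,"delta_rot":[0,0,0]},
  ],
)

```text
clock: 18.03
position: [0.5035, -0.1241, 0.0619]
ee_rot: [0.0, 0.823, 0.568, 0.0]
contact_force: [-1.2, 0.6, 3.4]
width: 0.0485
```

```bash
python3 st.py .503 -.1241 .064
```

```text
[-0.0003 -0.0005 -0.002 ] [0.06 0.01 0.58] 0.048377481207661 [ 0.2 -0.5 -1.6] [0.1  0.01 0.04]
[-0.0003 -0.0005 -0.002 ] [0.06 0.01 0.58] 0.048441990129404575 [-0.2 -1.  -2.2] [ 0.13  0.01 -0.01]
[-0.0003 -0.0005 -0.002 ] [0.07 0.01 0.58] 0.048215161820837765 [ 0.1 -0.5 -1.6] [0.11 0.02 0.02]
F tool [ 0.04 -0.63 -1.81] clock 18.1833 [ 0.50355582 -0.1240359   0.06197157]
```

Standing again. Now release fully.

Call:
send_rows(
  plan=[
    {"linear":[0,0,0.0001],"fingers":0.0495,"delta_rot":[0,0,0]},
    {"linear":[0,0,0.0001],"fingers":0.0515,"delta_rot":[0,0,0]},
    {"linear":[0,0,0.0001],"fingers":0.054,"delta_rot":[0,0,0]},
    {"linear":[0,0,0.0],"fingers":0.057,"delta_rot":[0,0,0]},
    {"linear":[0,0,0.0],"fingers":0.06,"delta_rot":[0,0,0]},
    {"linear":[0,0,0.0],"fingers":0.062,"delta_rot":[0,0,0]},
  ],
)

```text
clock: 18.68
position: [0.5039, -0.1242, 0.0614]
ee_rot: [0.001, 0.823, 0.568, 0.001]
contact_force: [-1.1, -0.1, -0.1]
width: 0.0619
```

```bash
python3 st.py .503 -.1241 .064;python3 - <<'E'
from h import *
im=manip.get_image("wrist");cv2.imwrite("pics/w7.png",im[:,:,::-1])
E
```

```text
[-0.0002 -0.0009 -0.0027] [0.12 0.01 0.58] 0.06201554013420853 [ 0.1 -0.1 -0.4] [-0.03 -0.03 -0.01]
[-0.0002 -0.0009 -0.0027] [0.12 0.01 0.58] 0.06203157121077929 [ 0.3 -0.2  0.6] [-0.02  0.    0.01]
[-0.0002 -0.0009 -0.0027] [0.12 0.01 0.58] 0.061609306094611196 [-0.4  0.8  0.3] [-0.01  0.03 -0.02]
F tool [0.01 0.17 0.16] clock 18.8333 [ 0.5039134  -0.12418663  0.06134635]
```

View pics/w7.png

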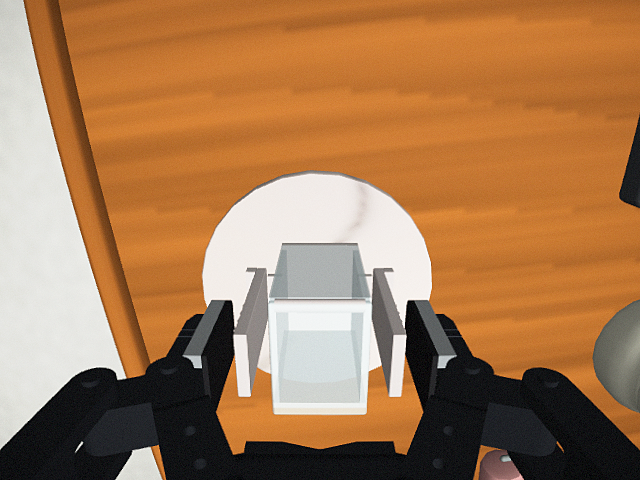

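Pod released: it stands at (320,340) in the middle of the coaster (203–432 px), with both pads clear of the tabs. Now retreating straight up.

Call:
send_rows(
  plan=[
    {"linear":[0,0,-0.004],"fingers":0.062,"delta_rot":[0,0,0]},
    {"linear":[0,0,-0.008],"fingers":0.062,"delta_rot":[0,0,0]},
    {"linear":[0,0,-0.012],"fingers":0.062,"delta_rot":[0,0,0]},
    {"linear":[0,0,-0.012],"fingers":0.062,"delta_rot":[0,0,0]},
    {"linear":[0,0,-0.015],"fingers":0.062,"delta_rot":[0,0,0]},
    {"linear":[0,0,-0.02],"fingers":0.062,"delta_rot":[0,0,0]},
    {"linear":[0,0,-0.02],"fingers":0.062,"delta_rot":[0,0,0]},
    {"linear":[0,0,-0.02],"fingers":0.062,"delta_rot":[0,0,0]},
    {"linear":[0,0,-0.01],"fingers":0.062,"delta_rot":[0,0,0]},
    {"linear":[0,0,0],"fingers":0.062,"delta_rot":[0,0,0]},
  ],
)

```text
clock: 19.72
position: [0.5032, -0.1238, 0.1928]
ee_rot: [0.001, 0.823, 0.568, 0.001]
contact_force: [0.8, 0.2, -0.5]
width: 0.0622
```

```bash
python3 - <<'E'
from h import *
im=manip.get_image("wrist");a=manip.get_image("scene")
o=np.hstack([cv2.resize(im,(400,300)),cv2.resize(a[120:300,140:380],(400,300))]);cv2.imwrite("pics/f.png",o[:,:,::-1])
s=manip.get_state();print(s["clock"],s["position"],s["contact_force"])
E
```

```text
19.8167 [ 0.50218072 -0.12349251  0.19072392] [ 0.14386353 -0.44387263 -1.18409295]
```

View pics/f.png

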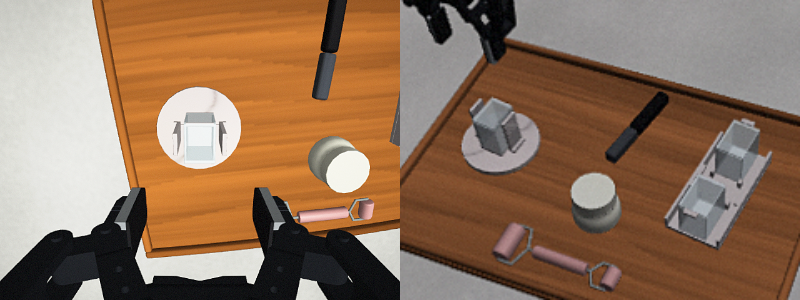

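The pod stands upright and centred on the coaster: left panel (199,135), coaster centre (199,128), with the height parallax as expected. Everything else is where it was, so I'm handing in.

```bash
python3 -c "
from rig import manip
print(manip.sign_off())"
```

```text
the job is handed in; nothing more can be done
None
```

The pod is out of the organizer and standing upright in the middle of the marble coaster, released, and the job is handed in at about 20 s of the 54 s allowed.

- **Pinch and lift:** I closed the pads in small steps to about 42.2 mm (roughly 3.9 mm in per tab), raising slightly to cancel the pads' forward swing. Felt forces stayed within about 1 N sideways on average. During the lift I felt little more than the pod's weight, about 0.5 to 1.2 N.
- **Set-down:** I lowered until first contact, where the reading peaked at about 4 N. As the pads opened, the pod's weight came back onto them for a moment. It may have risen a fraction of a millimetre, so I lowered again until it stood (about 3.4 N) and then released fully.
- **Last checks:** The final pictures show the pod upright on the coaster, the pads clear and the gripper about 0.13 m above it. The jar, mascara, roller and fixed boxes look to be where they were. The green and purple look-alikes were not touched and were outside the final pictures.
- **Measurements that disagreed:** Two automatic fits of the coaster from the wrist camera came out 4 to 7 mm off because the gripper hid part of the rim. I used the top camera and hand-picked rim points, which agreed to about 1 mm.

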